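Fit the sealing lid of a deburring drum and lift its outer cover away

TASK

The deburring drum is charged and needs its sealing lid: take the lid set (outer cover with the inner lid locked under it) by the wing knob, and lower it gently, still locked, squarely onto the open six-sided drum until both lids are fully down. Then turn the wing knob anticlockwise until its pointer stands at the long release rib on the cover, and lift the outer cover straight off alone, so that the inner lid stays seated and undisturbed and its seal can be inspected. Finish while still holding the cover by its knob, level and about 10 cm above the drum (do not put it down or let go); leave the drum where it stands and do not disturb the small parts lying about.

Things in the scene. Friction and masses are not known exactly. Their poses are not given: they have to be found in the camera images.
- drum: Open-topped upright hexagonal drum, grey steel, black rubber lining, pale ceramic chips inside; loose on the bench, 2.5 kg. Outside 122 mm across flats (136 mm over corners), inside 110 mm, 105 mm high, free inside down to 64 mm above its underside. Origin: centre of its underside, z up; corners at 0, 60, 120.. degrees from its x axis.
- drum_rim (a point): Centre of the drum's open mouth, level with its rim, 105 mm above the drum's origin. The lid set fits on it in any of the six positions 60 degrees apart; the flats index it, so it cannot turn once it is down.
- inner_lid: Inner sealing lid, steel, black joint ring, 0.22 kg: hexagonal flange 122 mm across flats, 5 mm thick, over a tapered plug 16 mm deep (105 mm across flats, 100 mm at its foot). Origin: centre of the plug's foot; flange from z = 16 to 21 mm; corners at 0, 60.. degrees from x; 54 x 20 mm blind key slot along x. Starts flat on the bench. Seated on the rim its origin is 89 mm above the drum's.
- cover: Outer cover, steel, 0.32 kg with its knob: hexagonal cap 132 mm across flats (148 mm over corners), skirt 13 mm deep and 126 mm across flats inside, which fits round the inner lid's flange and the drum's rim. Origin: centre of the skirt's lower edge; top face at z = 17 mm; corners at 0, 60.. degrees from x. Origin 8 mm above the inner lid's when lying on it; 97 mm above the drum's when seated.
- release_rib (a point): Middle of the dark straight raised rib on the cover's top that marks RELEASE: 22 mm long, radial, 3.5 mm high, centred 46 mm from the cover's middle on the cover's +x axis.
- locked_stud (a point): Dark round raised stud on the cover's top that marks LOCKED: 9 mm across, 46 mm from the cover's middle, 60 degrees clockwise of the rib seen from above.
- knob_grip (a point): Grip point of the black wing knob, on its axis, 36 mm above the cover's origin. The wing is a bar 52 mm long (this frame's x), 14 mm thick (y); its top is 13 mm above this point, and it stands on a disc of 19 mm radius whose top is 13 mm below this point. +x points to the knob's triangular pointer nose. Pinch it across its thickness from above, at its middle; the lid set (0.54 kg) hangs level.
- release_knob (a joint): Turn of the wing knob on the cover (rad), positive anticlockwise from above. 0: pointer at the stud, locked; 1.047 (60 degrees): pointer at the rib, released. Turns from -0.35 to 1.4, so past the rib, with light friction (0.06 N m), no click, and stays where left. Starts within 0.15 of the stud.
- key_bar (a point): Middle of the steel T-key under the cover, turned by the knob: a bar 44 x 7 mm, parallel to the wing, 1.5 mm under the inner lid's plate. Across the slot it carries the inner lid, which then hangs 1.5 mm lower in the cover; along the slot (knob within about 0.2 rad of the rib) it comes out and the inner lid stays behind.
- bearing: Ball bearing lying on the bench, 40 mm across, 12 mm high: bystander. Origin: centre of its underside.
- brass_nipple: Brass pipe nipple lying on the bench, 27 x 46 x 24 mm: bystander. Origin: centre of its underside.
- bolt: Short hexagon bolt with nut lying on the bench, 18 x 57 x 16 mm: bystander. Origin: centre of its underside.

How it is judged:
On the way, in this order (a step that is already met when the one before it is completed fails the run):
1. the lid set is fully seated on the drum, knob still locked (z of inner_lid in the frame of drum between 0.086 and 0.0915 m and horizontal distance between inner_lid and drum below 0.006 m and z of cover in the frame of drum below 0.1005 m and value of joint release_knob below 0.5 rad), for 0.2 s.
2. on the seated lids the knob's pointer is turned to the release rib (within 0.17 rad) (value of joint release_knob between 0.877 and 1.217 rad and z of inner_lid in the frame of drum below 0.0915 m and horizontal distance between inner_lid and drum below 0.006 m and z of cover in the frame of drum below 0.1025 m), for 0.2 s.
At the end, for the whole second after the job is handed in: The cover hangs still and level (0.2 rad) in the gripper, origin over 155 mm above the bench, touching neither drum nor inner lid; the inner lid rests level (0.04 rad) on the rim, 86 to 91.5 mm above the drum origin, within 6 mm of its middle; the drum stands within 20 mm of its start (height (world z) of cover above 0.155 m and angle between cover's own z axis and vertical below 0.2 rad and linear speed of cover below 0.03 m/s and contact force between the fingers and cover above 1 N and contact force between cover and inner_lid below 0.1 N and contact force between cover and drum below 0.1 N and z of inner_lid in the frame of drum between 0.086 and 0.0915 m and horizontal distance between inner_lid and drum below 0.006 m and angle between inner_lid's own z axis and vertical below 0.04 rad and linear speed of inner_lid below 0.02 m/s and angle between drum's own z axis and vertical below 0.03 rad and distance of drum from where it was at the start of the episode below 0.02 m); the arm keeps its last pose, push and grip.
It fails at once if the inner lid is lifted or shifted with the released cover (value of joint release_knob above 0.8 rad and horizontal distance between inner_lid and drum below 0.08 m and z of cover in the frame of drum above 0.11 m and (z of inner_lid in the frame of drum above 0.095 m or horizontal distance between inner_lid and drum above 0.007 m)).
It fails at once if the lid set is dropped onto the drum (faster than 0.3 m/s close above its seat) (horizontal distance between inner_lid and drum below 0.04 m and z of inner_lid in the frame of drum below 0.115 m and linear speed of inner_lid above 0.3 m/s).
It fails at once if the drum is shoved more than 20 mm (distance of drum from where it was at the start of the episode above 0.02 m).
It fails at once if a bystander is moved more than 20 mm (distance of any of bearing, brass_nipple, bolt from where it was at the start of the episode above 0.02 m).
It also fails if it takes over 54 s, if anything falls off the work surface, if the arm or the gripper's body presses on something with over 40 N, if the wrist force passes 120 N, or if a joint passes its speed limit or range.

ROBOT

A 6-joint arm with a two-finger parallel gripper is mounted at the origin on a cart in front of the work surface, level with it; the furniture and walls round the work are solid. World frame = base frame: x ahead of the robot, y to its left, z up, the work surface at z = 0. Lengths are in m, angles in rad, forces in N, time in s.
With the tool pointing down it reaches from about 0.425 to 0.95 m from the base axis. Payload 3.5 kg.
Tool frame: the origin (TCP) lies midway between the tips of the shut fingers; the grasp point (between the pads) lies 19 mm behind it; z points along the fingers, y is the line along which they close (so a half turn about z gives the same grasp; the last joint's range is limited). The gripper opens to 85 mm and grips with 20 to 120 N. Pads are 22 mm wide; open, the fingers measure 114 mm over their backs; the gripper's body (76 mm by 85 mm) begins 54 mm behind the grasp point. The pads swing forward as they close: fully open they stand 13 mm farther back than shut.
Start: joints at [1.015, 0.286, 1.577, -0, 1.279, -0.15], TCP at [0.266, 0.62, 0.231] pointing down, gripper open.
Joint ranges: [-2.77, 2.77], [-0.9, 2.22], [0.21, 2.48], [-1.53, 4.67], [0.24, 2.81], [-2.84, 2.84]. Speed limits (rad/s): [2.79, 2.79, 3.14, 3.14, 3.14, 3.14].

INTERFACE

Orientations are given as a unit quaternion [x, y, z, w].
In Python, from plant import ctrl gives the robot as it stands. The module is installed in compiled form; this text tells all that it offers.
- The arm moves only by the shell command python3 -m inch 'ROWS' [FORCE]. ROWS is JSON, a list of rows, each a list of 5 numbers: the closure, from 0 (fully open) to 1 (shut), then the shift along the tool's x, y, z in m, then the turn about the tool's z in degrees. A call has 1 to 5 rows; each row is the pose to reach, as a shift and turn from the pose commanded when the call began, along the tool's axes at that moment; what a row does not reach only later rows make up. A row lasts 1/12 s, in which the tool goes at most 41.7 mm and 7.16 degrees, less where a joint would pass 70% of its speed; a pose out of reach is approached as far as the arm can. A call with a gripper value outside its range is refused whole. The fingers move at their own pace and stop on an object; FORCE is the grip in N (left out, the last holds). Time passes only in rows, so rows that repeat a pose let the fingers close. It gives the time, the measured TCP pose, the force, the opening and the grip force at its end, in the units of the state.
- ctrl.get_state(): the state, without advancing time (a new reading comes with each control period).
- ctrl.read_camera(name): name is "scene" or "side" or "wrist"; returns a dict with "pixels" (384x512x3 uint8, red, green, blue), "depth" (384x512 float32, m along the optical axis (not along the pixel's ray), 0 where there is no reading), "fx", "fy", "cx", "cy" (pixels), "xyz" and "rotation" of the camera in the world; the wrist camera has in their place "mount" (4x4, takes a point from camera to tool coordinates, whose origin is the TCP and whose axes are the flange's). Camera axes: x right, y down, z forward; pixel columns grow to the right and rows downward; lengths in m; the calibration is good to about 2 mm. A picture is of the moment at which its call begins: read the wrist's pose just before it.
- ctrl.sign_off(): hands the job in; it is judged then, once.
Trained networks look in a picture, given as the dict that the camera call returned (one of the last four; its "shot" number tells which), for a name from the list of things; names that differ only in an ending like _2 or _b are one class to them, and where a whole thing is asked for, a point or a joint stands for the part that bears it (a point fixed in the world has none). Each returns a list of dicts, best first, with "score" (0 to 1); they miss things now and then, are a little off and sometimes report something else, mostly with a low value. They report only what shows in the picture. A call takes as long as a camera call.
- ctrl.spot_in(query, picture): "at" ([column, row] in pixels, amid what is visible of it).
- ctrl.tip_of(query, picture): "at" ([column, row] in pixels: a listed point, or the origin of a listed thing).
The state is a dict: "time": time; "qpos": joint angles; "dq": joint speeds; "joint_efforts": joint torques, N m; "eef_pos": TCP position; "tcp_rot": TCP orientation; "contact_force": force on the tool from outside, world axes, zero at the start; "wrist_torque": the same for the moment, N m; "opening": opening from 0.0 (shut) to 1.0 (fully open); "finger_force": force on a finger pad.
Only numpy, scipy, OpenCV 4.12 (cv2) and the standard library are available. Lean on these libraries where they do the work, as an engineer would, in place of code of your own. Each camera call takes 0.05 s, during which the arm holds its last target. There are 200 camera calls.

## Working session

There is one attempt and no reset: what is moved stays moved. The work goes in short steps, Python scripts to look and compute and a shell command to move; the robot and the scene stay as the last step left them, time stands still between calls to the robot, and variables do not carry over. Pictures are saved under pics/ and viewed, at most 10 in all, crops included, and the job is handed in when it is done.

```bash
mkdir -p pics; cat > h.py <<'E'
import numpy as np, cv2
from scipy.spatial.transform import Rotation as R
from plant import ctrl
def cam(name):
    s=ctrl.get_state(); p=ctrl.read_camera(name)
    if 'mount' in p:
        T=np.eye(4);T[:3,:3]=R.from_quat(s['tcp_rot']).as_matrix();T[:3,3]=s['eef_pos']
        p['T']=T@np.array(p['mount'])
    else:
        T=np.eye(4);r=np.array(p['rotation'])
        T[:3,:3]=r if r.shape==(3,3) else R.from_quat(r).as_matrix()
        T[:3,3]=p['xyz'];p['T']=T
    return p
def ray(p,uv):
    d=np.array([(uv[0]-p['cx'])/p['fx'],(uv[1]-p['cy'])/p['fy'],1.]); return p['T'][:3,3],p['T'][:3,:3]@d
def atz(p,uv,z):
    o,d=ray(p,uv); return o+d*(z-o[2])/d[2]
def dep(p,uv):
    u,v=[int(round(a)) for a in uv]; w=p['depth'][max(v-2,0):v+3,max(u-2,0):u+3]; w=w[w>0]
    o,d=ray(p,uv); return o+d*np.median(w) if w.size else None
def tri(rs):
    A=np.zeros((3,3));b=np.zeros(3)
    for o,d in rs:
        d=d/np.linalg.norm(d);M=np.eye(3)-np.outer(d,d);A+=M;b+=M@o
    return np.linalg.solve(A,b)
def save(p,f): cv2.imwrite('pics/'+f,np.ascontiguousarray(p['pixels'][...,::-1]))
def cloud(p):
    v,u=np.nonzero(p['depth']>0);z=p['depth'][v,u]
    c=np.stack([(u-p['cx'])/p['fx']*z,(v-p['cy'])/p['fy']*z,z],1)
    return c@p['T'][:3,:3].T+p['T'][:3,3]
E
cat > a.py <<'E'
from h import *
np.set_printoptions(precision=4,suppress=True)
s=ctrl.get_state();print(s)
P={}
for n in ['scene','side','wrist']:
    p=P[n]=cam(n);save(p,n+'0.png')
    print(n,p['T'][:3,3])
    for q in ['drum_rim','knob_grip','release_rib','locked_stud','inner_lid','bearing','brass_nipple','bolt']:
        r=ctrl.tip_of(q,p)
        for k in r[:2]: print(' ',q,round(k['score'],2),np.array(k['at']),dep(p,k['at']))
cv2.imwrite('pics/both.png',cv2.resize(np.hstack([P['scene']['pixels'],P['side']['pixels']])[...,::-1],(800,300),interpolation=cv2.INTER_AREA))
E
python3 a.py
```

```text
{'time': 0.0, 'qpos': array([ 1.015 ,  0.2872,  1.5782,  0.    ,  1.2786, -0.15  ]), 'dq': array([-0.0002,  0.0013, -0.0007, -0.0012,  0.0005,  0.0014]), 'joint_efforts': array([  0.0011, -40.6   , -29.2615,  -0.0001,   0.0059,  -0.    ]), 'eef_pos': array([0.2661, 0.6196, 0.2299]), 'tcp_rot': array([ 0.2015,  0.9795, -0.0011, -0.0004]), 'contact_force': array([ 0.2761,  1.216 , -0.2527]), 'wrist_torque': array([-0.034 , -0.0418,  0.012 ]), 'finger_force': 0.0, 'opening': 1.0011351644779185}
scene [ 0.2314 -0.4425  0.7738]
  drum_rim 0.7 [190.7 111.3] [0.6025 0.2781 0.0658]
  knob_grip 0.6 [287.3 255.9] [ 0.5263 -0.1728  0.0501]
  knob_grip 0.2 [195.1 145. ] [0.5478 0.1774 0.0618]
  release_rib 0.63 [303.2 239.8] [ 0.5853 -0.1574  0.0281]
  locked_stud 0.76 [308.4 260.4] [ 0.5619 -0.1978  0.0263]
  bearing 0.61 [262.5 192.3] [ 0.6069 -0.0003  0.0109]
  brass_nipple 0.49 [240.8 201.7] [0.5483 0.0047 0.0198]
  bolt 0.65 [213.3 223.9] [0.4722 0.0054 0.0026]
  bolt 0.45 [300.6 244.4] [ 0.574  -0.1618  0.0277]
side [0.6316 0.6185 0.8988]
  drum_rim 0.71 [305.3 206.9] [0.4744 0.008  0.0079]
  drum_rim 0.7 [272. 277.] [0.572  0.2053 0.0579]
  knob_grip 0.5 [278.2 143.6] [ 0.5236 -0.1533  0.0543]
  release_rib 0.88 [258.8 147.9] [ 0.5701 -0.1698  0.0239]
  locked_stud 0.16 [271.3 276.9] [0.5734 0.2051 0.0581]
  inner_lid 0.74 [242.7 213.2] [ 0.621   0.0088 -0.0012]
  inner_lid 0.2 [263.1 141.5] [ 0.5576 -0.1903  0.0246]
  bearing 0.79 [243.6 212.2] [0.6188 0.0073 0.0005]
  brass_nipple 0.66 [272.2 212.7] [0.5535 0.0221 0.0131]
  brass_nipple 0.54 [258.8 148.8] [ 0.5705 -0.1652  0.0256]
  bolt 0.67 [309.8 206.7] [ 0.4623  0.0026 -0.0002]
wrist [0.202  0.646  0.3745]
```

View pics/both.png

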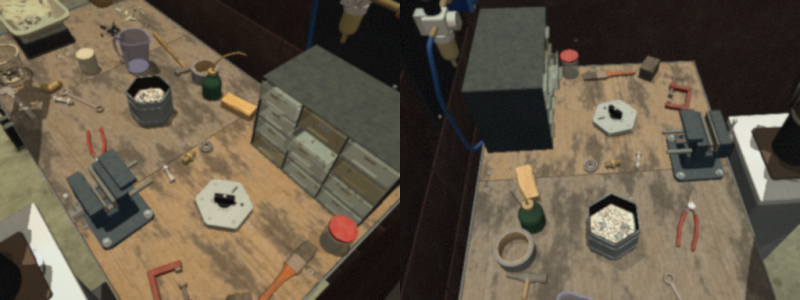

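```bash
cat > b.py <<'E'
from h import *
np.set_printoptions(precision=4,suppress=True,linewidth=200)
a=cam('scene');b=cam('side')
for q,ua,ub in [('rim',(190.7,111.3),(272,277)),('knob',(287.3,255.9),(278.2,143.6)),('rib',(303.2,239.8),(258.8,147.9))]:
    print(q,tri([ray(a,ua),ray(b,ub)]))
print('stud',atz(a,(308.4,260.4),.028))
C=np.vstack([cloud(a),cloud(b)])
def hexfit(m,name):
    q=C[m][:,:2].astype(np.float32);h=cv2.convexHull(q);M=cv2.moments(h);print(name,len(q),'centroid',M['m10']/M['m00'],M['m01']/M['m00'],'area',M['m00'])
    th=np.radians(np.arange(0,60,1)); 
    w=[sum(np.ptp(q@np.array([np.cos(t+k),np.sin(t+k)])) for k in (0,np.pi/3,2*np.pi/3))/3 for t in th]
    i=int(np.argmin(w));print('  flat normal deg',i,'AF',w[i],'corner deg',(i+30)%60)
near=lambda x,y,r:np.hypot(C[:,0]-x,C[:,1]-y)<r
hexfit(near(.555,-.17,.1)&(C[:,2]>.015)&(C[:,2]<.035),'cover')
hexfit(near(.585,.22,.11)&(C[:,2]>.095)&(C[:,2]<.115),'drum')
xs=np.arange(.3,.9,.04);ys=np.arange(-.36,.5,.04)
print('x',xs)
for y in ys[::-1]:
    print('%.2f'%y,[int(1000*np.max(C[(C[:,0]>=x)&(C[:,0]<x+.04)&(C[:,1]>=y)&(C[:,1]<y+.04)][:,2],initial=-.009)) for x in xs])
E
python3 b.py
```

```text
rim [0.577  0.2314 0.112 ]
knob [ 0.5257 -0.1681  0.0409]
rib [ 0.5754 -0.16    0.0383]
stud [ 0.5612 -0.1984  0.028 ]
cover 4898 centroid 0.53028115988654 -0.16595277103194425 area 0.015508249688068299
  flat normal deg 41 AF 0.1353945640293156 corner deg 11
drum 1565 centroid 0.5735809023712328 0.23179940516873285 area 0.013265990867867838
  flat normal deg 0 AF 0.12502159253921377 corner deg 30
x [0.3  0.34 0.38 0.42 0.46 0.5  0.54 0.58 0.62 0.66 0.7  0.74 0.78 0.82 0.86 0.9 ]
0.48 [4, 23, 12, 4, 4, 5, 4, 132, 133, 134, 133, 5, 27, 5, 4, 4]
0.44 [4, 20, 22, 5, 4, 6, 4, 134, 120, -9, 133, 4, 26, 4, 5, 6]
0.40 [4, 20, 22, 11, 4, 4, 5, 131, 133, 135, 133, 4, 24, 5, 6, 4]
0.36 [5, 4, 5, 13, 6, 4, 4, 4, 3, 132, 4, 4, 24, 7, 4, 5]
0.32 [5, 4, 5, 13, 10, 4, 3, 4, 3, 3, 20, 27, 26, 22, 4, 5]
0.28 [5, 12, 5, 4, 4, 106, 107, 108, 3, 4, 5, 50, 51, 51, 49, 4]
0.24 [5, 15, 15, 5, 5, 108, 109, 109, 108, 3, 4, 51, 50, 51, 50, 4]
0.20 [4, 13, 14, 4, 4, 108, 75, 72, 108, 5, 4, 75, 73, 52, 48, 6]
0.16 [11, 16, 11, 5, 5, 108, 107, 108, 107, 7, 5, 123, 155, 4, 4, 5]
0.12 [12, 14, 5, 5, 4, 7, 5, 5, 5,
[... 162 characters left out ...]
168, 97, 4, 18, 23, 28, 16, 16, 4, 4, 5, 37, 38, 2, 4]
-0.04 [167, 169, 98, 6, 20, 19, 23, 15, 14, 4, 4, 4, 3, 3, 3, 421]
-0.08 [166, 167, 97, 4, 4, 5, 4, 4, 5, 4, 265, 265, 266, 265, 266, 425]
-0.12 [17, 17, 4, 6, 29, 29, 29, 5, 4, 4, 265, 266, 266, 266, 438, 479]
-0.16 [4, 5, 4, 5, 30, 61, 32, 30, 4, 5, 266, 266, 266, 266, 439, 469]
-0.20 [20, 4, 5, 26, 29, 61, 61, 29, 4, 194, 266, 266, 266, 266, 266, 430]
-0.24 [22, 22, 5, 4, 29, 30, 33, 29, 4, 195, 265, 266, 266, 266, 266, 431]
-0.28 [24, 6, 6, 4, 8, 5, 11, 4, 4, 194, 265, 266, 266, 265, 266, 266]
-0.32 [24, 4, 5, 4, 7, 5, 4, 4, 4, 193, 265, 266, 266, 266, 267, 365]
-0.36 [17, 49, 54, 44, 5, 5, 12, 11, 5, 5, 265, 266, 267, 266, 266, 348]
```

```bash
cat > go.py <<'E'
# usage: go.py x y z toolx_deg -> rows needed from the present measured pose
import sys; from h import *
def need(x,y,z,a):
    s=ctrl.get_state();M=R.from_quat(s['tcp_rot']).as_matrix()
    d=M.T@(np.array([x,y,z])-s['eef_pos']); cur=np.degrees(np.arctan2(M[1,0],M[0,0]))
    print('t %.2f'%s['time'],'tcp',s['eef_pos'].round(4),'toolx %.2f'%cur,'tilt %.4f'%np.degrees(np.arccos(-M[2,2])),'q6 %.2f'%s['qpos'][5],'| shift',d.round(4),'turn %.2f'%((cur-a+180)%360-180),'F',s['contact_force'].round(1))
if __name__=='__main__': need(*map(float,sys.argv[1:5]))
E
python3 go.py 0.52 0.27 0.26 131; python3 -c "
from h import *
print(np.array(cam('wrist')['mount']).round(3))"
```

```text
t 1.45 tcp [0.2664 0.6202 0.2313] toolx 156.75 tilt 0.0014 q6 -0.15 | shift [-0.3712 -0.2216 -0.0287] turn 25.75 F [ 0.1  0.4 -0.2]
[[-0.    -0.962 -0.271  0.069]
 [ 1.     0.    -0.001 -0.002]
 [ 0.001 -0.271  0.962 -0.143]
 [ 0.     0.     0.     1.   ]]
```

```bash
python3 go.py 0.574 0.232 0.27 131
```

```text
t 1.50 tcp [0.2664 0.6202 0.2313] toolx 156.75 tilt 0.0015 q6 -0.15 | shift [-0.4358 -0.2352 -0.0387] turn 25.75 F [-0.3  0.3  1. ]
```

```bash
python3 -m inch '[[0,-0.436,-0.236,-0.039,26],[0,-0.436,-0.236,-0.039,26],[0,-0.436,-0.236,-0.039,26],[0,-0.436,-0.236,-0.039,26],[0,-0.436,-0.236,-0.039,26]]'; python3 go.py 0.574 0.232 0.27 131
```

```text
time: 1.92
eef_pos: [0.396, 0.4558, 0.248]
tcp_rot: [0.418, 0.909, 0.0, 0.0]
contact_force: [0.9, 0.1, 0.2]
opening: 0.998
finger_force: 0.0
t 1.92 tcp [0.396  0.4558 0.248 ] toolx 130.62 tilt 0.0246 q6 -0.02 | shift [-0.2858 -0.0106 -0.022 ] turn -0.38 F [0.9 0.1 0.2]
```

```bash
python3 -m inch '[[0,-0.285,-0.011,-0.022,0],[0,-0.285,-0.011,-0.022,0],[0,-0.285,-0.011,-0.022,0],[0,-0.285,-0.011,-0.022,0],[0,-0.285,-0.011,-0.022,0]]'; python3 go.py 0.574 0.232 0.27 131
```

```text
time: 2.33
eef_pos: [0.5256, 0.293, 0.2642]
tcp_rot: [0.417, 0.909, 0.0, 0.0]
contact_force: [0.1, -0.2, -0.1]
opening: 0.997
finger_force: 0.0
t 2.33 tcp [0.5256 0.293  0.2642] toolx 130.75 tilt 0.0394 q6 -0.37 | shift [-0.0778 -0.0031 -0.0058] turn -0.25 F [ 0.1 -0.2 -0.1]
```

```bash
python3 -m inch '[[0,-0.075,0,0,0],[0,-0.075,0,0,0],[0,-0.075,0,0,0],[0,-0.075,0,0,0]]'; cat > w.py <<'E'
import sys; from h import *
np.set_printoptions(precision=4,suppress=True)
f=sys.argv[1]; p=cam('wrist');save(p,f)
for q in sys.argv[2:]:
    for k in ctrl.tip_of(q,p)[:2]: print(q,round(k['score'],2),np.array(k['at']),'z.105',atz(p,k['at'],.105)[:2],'z.044',atz(p,k['at'],.044)[:2],'z.0285',atz(p,k['at'],.0285)[:2],'dep',dep(p,k['at']))
np.save('pics/cloud_'+f[:-4],cloud(p))
E
python3 go.py 0.574 0.232 0.27 131;python3 w.py wd.png drum_rim
```

```text
time: 2.67
eef_pos: [0.5745, 0.2364, 0.2635]
tcp_rot: [0.418, 0.908, 0.0, -0.0]
contact_force: [-0.7, -0.0, -0.7]
opening: 1.002
finger_force: 0.0
t 2.67 tcp [0.5745 0.2364 0.2635] toolx 130.55 tilt 0.0321 q6 -0.48 | shift [-0.003  -0.0032 -0.0065] turn -0.45 F [-0.7 -0.  -0.7]
drum_rim 0.6 [253.  182.3] z.105 [0.5741 0.2299] z.044 [0.5833 0.2182] z.0285 [0.5856 0.2153] dep [0.5803 0.222  0.0638]
```

View pics/wd.png

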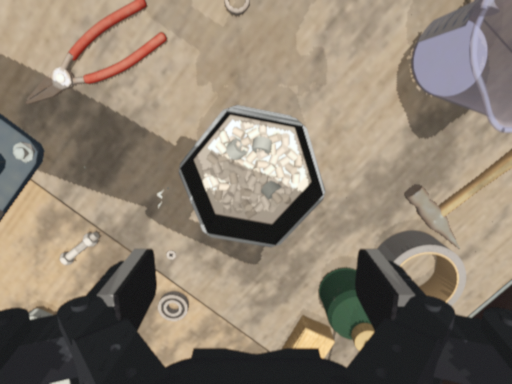

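```bash
cat > hexf.py <<'E'
import sys; from h import *
def hexfit(C,x,y,r,z0,z1):
    q=C[(np.hypot(C[:,0]-x,C[:,1]-y)<r)&(C[:,2]>z0)&(C[:,2]<z1)]
    print(len(q),'z med',np.median(q[:,2])); q=q[:,:2]
    res=[]
    for t in np.arange(0,60,.5):
        w=0;A=[];b=[]
        for k in (0,60,120):
            n=np.array([np.cos(np.radians(t+k)),np.sin(np.radians(t+k))]);e=q@n
            lo,hi=np.percentile(e,[.3,99.7]);w+=(hi-lo)/3;A.append(n);b.append((hi+lo)/2)
        res.append((w,t,*np.linalg.lstsq(np.array(A),np.array(b),rcond=None)[0]))
    res.sort();w,t,cx,cy=res[0];print('AF %.4f corner %.1f centre %.4f %.4f'%(w,(t+30)%60,cx,cy), 'next',[r[1] for r in res[1:6]])
if __name__=='__main__': hexfit(np.load('pics/'+sys.argv[1]),*map(float,sys.argv[2:]))
E
python3 hexf.py cloud_wd.npy .574 .231 .09 .097 .115; python3 go.py 0.53 -0.166 0.21 131
```

```text
3339 z med 0.10486646172201125
AF 0.1217 corner 30.0 centre 0.5729 0.2300 next [np.float64(59.5), np.float64(59.0), np.float64(0.5), np.float64(58.5), np.float64(1.0)]
t 2.77 tcp [0.5731 0.2384 0.2635] toolx 130.75 tilt 0.0482 q6 -0.48 | shift [-0.2782 -0.2966  0.0534] turn -0.25 F [ 0.6 -0.7 -0.3]
```

```bash
python3 -m inch '[[0,-0.275,-0.3,0.054,0],[0,-0.275,-0.3,0.054,0],[0,-0.275,-0.3,0.054,0],[0,-0.275,-0.3,0.054,0],[0,-0.275,-0.3,0.054,0]]'; python3 go.py 0.53 -0.166 0.21 131
```

```text
time: 3.18
eef_pos: [0.5483, 0.0333, 0.2363]
tcp_rot: [0.415, 0.91, 0.0, 0.0]
contact_force: [1.3, -0.5, -0.2]
opening: 0.996
finger_force: 0.0
t 3.18 tcp [0.5483 0.0333 0.2363] toolx 130.96 tilt 0.0344 q6 -0.84 | shift [-0.1385 -0.1444  0.0263] turn -0.04 F [ 1.3 -0.5 -0.2]
```

```bash
python3 -m inch '[[0,-0.138,-0.144,0.026,0],[0,-0.138,-0.144,0.026,0],[0,-0.138,-0.144,0.026,0],[0,-0.138,-0.144,0.026,0],[0,-0.138,-0.144,0.026,0]]'; python3 -m inch '[[0,0,0,0,0],[0,0,0,0,0],[0,0,0,0,0]]';python3 go.py 0.53 -0.166 0.21 131;python3 w.py wl.png knob_grip release_rib locked_stud cover; python3 hexf.py cloud_wl.npy .53 -.166 .09 .015 .033
```

```text
time: 3.6
eef_pos: [0.5299, -0.1663, 0.2103]
tcp_rot: [0.416, 0.909, -0.0, 0.0]
contact_force: [-0.1, -0.0, 1.0]
opening: 1.002
finger_force: 0.0
time: 3.85
eef_pos: [0.5305, -0.1641, 0.2104]
tcp_rot: [0.416, 0.909, 0.0, -0.0]
contact_force: [0.6, 0.1, -0.6]
opening: 0.998
finger_force: 0.0
t 3.85 tcp [ 0.5305 -0.1641  0.2104] toolx 130.83 tilt 0.0419 q6 -1.20 | shift [-0.0012 -0.0016  0.0004] turn -0.17 F [ 0.6  0.1 -0.6]
knob_grip 0.86 [254.3 177.2] z.105 [ 0.5202 -0.1568] z.044 [ 0.529  -0.1675] z.0285 [ 0.5313 -0.1702] dep [ 0.5271 -0.1651  0.0576]
release_rib 0.83 [292.  197.7] z.105 [ 0.5527 -0.1501] z.044 [ 0.5694 -0.1591] z.0285 [ 0.5737 -0.1614] dep [ 0.5737 -0.1614  0.0284]
locked_stud 0.79 [253.  219.6] z.105 [ 0.5416 -0.1832] z.044 [ 0.5557 -0.2004] z.0285 [ 0.5593 -0.2047] dep [ 0.5592 -0.2047  0.0287]
locked_stud 0.33 [293.2 197.4] z.105 [ 0.5532 -0.1493] z.044 [ 0.5701 -0.1581] z.0285 [ 0.5744 -0.1604] dep [ 0.5743 -0.1603  0.0288]
cover 0.96 [252.1 171.6] z.105 [ 0.5162 -0.1546] z.044 [ 0.524  -0.1647] z.0285 [ 0.526  -0.1673] dep [ 0.5223 -0.1626  0.0569]
13862 z med 0.02546030356607651
AF 0.1303 corner 12.0 centre 0.5285 -0.1688 next [np.float64(42.5), np.float64(41.5), np.float64(40.5), np.float64(41.0), np.float64(43.0)]
```

View pics/wl.png

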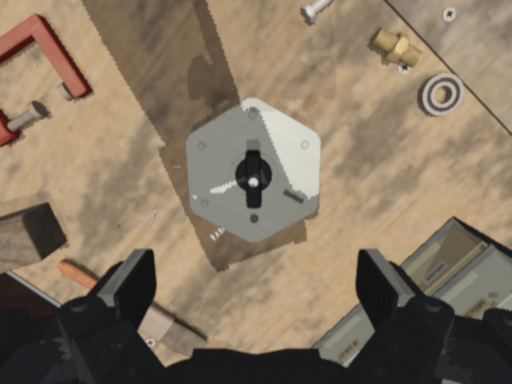

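```bash
cat > k.py <<'E'
import sys; from h import *
C=np.load('pics/'+sys.argv[1]);x,y,z0,z1=map(float,sys.argv[2:])
q=C[(np.hypot(C[:,0]-x,C[:,1]-y)<.045)&(C[:,2]>z0)&(C[:,2]<z1)];print(len(q),'zmed',np.median(q[:,2]),'max',q[:,2].max())
(c,s,a)=cv2.minAreaRect(q[:,:2].astype(np.float32));print('rect',c,s,a)
w,v=np.linalg.eigh(np.cov(q[:,:2].T));print('mean',q.mean(0),'axis deg',np.degrees(np.arctan2(v[1,1],v[0,1]))%180-180)
E
python3 k.py cloud_wl.npy .529 -.168 .05 .07
python3 hexf.py cloud_wl.npy .528 -.168 .09 .02 .0275
```

```text
862 zmed 0.05704787984329543 max 0.06008219532229453
rect (0.5287005305290222, -0.16935458779335022) (0.014861312694847584, 0.052540771663188934) 42.42512512207031
mean [ 0.52762411 -0.16787308  0.05684744] axis deg -47.88657816368388
13114 z med 0.025407633783244843
AF 0.1303 corner 12.5 centre 0.5284 -0.1689 next [np.float64(42.0), np.float64(40.5), np.float64(41.5), np.float64(41.0), np.float64(40.0)]
```

```bash
python3 go.py 0.5285 -0.1685 0.06 132.2
```

```text
t 4.10 tcp [ 0.5307 -0.1642  0.2106] toolx 130.89 tilt 0.0266 q6 -1.20 | shift [-0.0018 -0.0045  0.1506] turn -1.31 F [-0.5 -0.4 -0.1]
```

```bash
python3 -m inch '[[0,0.0,0.005,0.03,-1.4],[0,0.0,0.005,0.06,-1.4],[0,0.0,0.005,0.09,-1.4],[0,0.0,0.005,0.12,-1.4],[0,0.0,0.005,0.145,-1.4]]';  python3 -m inch '[[0,0,0,0,0],[0,0,0,0,0]]'; python3 go.py 0.5285 -0.1685 0.033 132.2
```

```text
time: 4.52
eef_pos: [0.5337, -0.1612, 0.0634]
tcp_rot: [0.405, 0.914, 0.0, -0.001]
contact_force: [1.2, -0.3, -0.0]
opening: 0.999
finger_force: 0.0
time: 4.68
eef_pos: [0.5333, -0.1613, 0.0642]
tcp_rot: [0.405, 0.914, 0.0, -0.002]
contact_force: [0.4, -0.4, 0.8]
opening: 1.0
finger_force: 0.0
t 4.68 tcp [ 0.5333 -0.1613  0.0642] toolx 132.20 tilt 0.1999 q6 -1.21 | shift [-0.0022 -0.0083  0.0312] turn 0.00 F [ 0.4 -0.4  0.8]
```

```bash
python3 -m inch '[[0,-0.002,-0.008,0,0],[0,-0.002,-0.008,0.008,0],[0,-0.002,-0.008,0.016,0],[0,-0.002,-0.008,0.024,0],[0,-0.002,-0.008,0.031,0]]';  python3 -m inch '[[0,0,0,0,0],[0,0,0,0,0]]'; python3 go.py 0.5285 -0.1685 0.033 132.2; python3 w.py wg.png
```

```text
time: 5.1
eef_pos: [0.5296, -0.1694, 0.034]
tcp_rot: [0.406, 0.914, 0.0, 0.0]
contact_force: [0.1, -0.4, 0.0]
opening: 1.004
finger_force: 0.0
time: 5.27
eef_pos: [0.529, -0.169, 0.0334]
tcp_rot: [0.406, 0.914, 0.0, -0.001]
contact_force: [0.6, -0.4, 0.7]
opening: 0.994
finger_force: 0.0
t 5.27 tcp [ 0.529  -0.169   0.0334] toolx 132.15 tilt 0.0975 q6 -1.23 | shift [ 0.0007 -0.0001  0.0004] turn -0.05 F [ 0.6 -0.4  0.7]
```

View pics/wg.png

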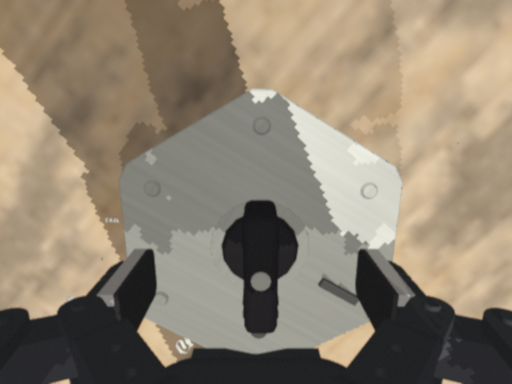

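```bash
python3 k.py cloud_wg.npy .529 -.168 .05 .065; python3 -m inch '[[1,0,0,0,0],[1,0,0,0,0],[1,0,0,0,0],[1,0,0,0,0],[1,0,0,0,0]]' 70;  python3 -m inch '[[1,0,0,0,0],[1,0,0,0,0],[1,0,0,0,0],[1,0,0,0,0],[1,0,0,0,0]]'; python3 go.py 0.5285 -0.1685 0.033 132.2
```

```text
5028 zmed 0.057157131892954655 max 0.06497833212755123
rect (0.5288094282150269, -0.16878892481327057) (0.08576945215463638, 0.05095706880092621) 21.711708068847656
mean [ 0.53202541 -0.16248415  0.05706393] axis deg -142.56666886904222
time: 5.73
eef_pos: [0.5297, -0.1693, 0.0345]
tcp_rot: [0.406, 0.914, -0.0, 0.0]
contact_force: [-0.8, 0.3, 0.2]
opening: 0.301
finger_force: 0.0
time: 6.15
eef_pos: [0.5299, -0.1693, 0.0347]
tcp_rot: [0.406, 0.914, 0.0, 0.0]
contact_force: [-0.0, 1.6, 3.0]
opening: 0.145
finger_force: 68.8
t 6.15 tcp [ 0.5299 -0.1693  0.0347] toolx 132.14 tilt 0.0458 q6 -1.23 | shift [ 0.0016 -0.0005  0.0017] turn -0.06 F [-0.   1.6  3. ]
```

```bash
python3 -m inch '[[1,0,0,-0.01,0],[1,0,0,-0.03,0],[1,0,0,-0.06,0],[1,0,0,-0.09,0],[1,0,0,-0.12,0]]';  python3 -m inch '[[1,0,0,-0.03,0],[1,0,0,-0.04,0],[1,0,0,-0.04,0]]'; python3 go.py 0.573 0.231 0.20 151; python3 - <<'E'
from h import *
np.set_printoptions(precision=4,suppress=True)
a=cam('scene');save(a,'lift.png')
b=cam('wrist');save(b,'liftw.png');np.save('pics/cloud_liftw',cloud(b))
cv2.imwrite('pics/lift2.png',cv2.resize(np.hstack([a['pixels'],b['pixels']])[...,::-1],(800,300),interpolation=cv2.INTER_AREA))
for q in ['release_rib','locked_stud']:
    for k in ctrl.tip_of(q,b)[:1]: print(q,k['score'],k['at'],dep(b,k['at']))
E
python3 hexf.py cloud_liftw.npy .53 -.168 .09 .17 .197
```

```text
time: 6.57
eef_pos: [0.5276, -0.1685, 0.1534]
tcp_rot: [0.405, 0.914, -0.0, -0.003]
contact_force: [-0.3, 0.2, -4.9]
opening: 0.145
finger_force: 69.4
time: 6.82
eef_pos: [0.5306, -0.17, 0.197]
tcp_rot: [0.405, 0.914, -0.0, 0.003]
contact_force: [1.4, -0.0, -4.5]
opening: 0.145
finger_force: 69.6
t 6.82 tcp [ 0.5306 -0.17    0.197 ] toolx 132.16 tilt 0.3105 q6 -1.23 | shift [ 0.2688  0.3005 -0.004 ] turn -18.84 F [ 1.4 -0.  -4.5]
release_rib 0.65 [334.7, 290.3] [ 0.5724 -0.161   0.1887]
locked_stud 0.82 [252.4, 332.5] [ 0.5589 -0.2073  0.1881]
39384 z med 0.18482519181267776
AF 0.1238 corner 12.0 centre 0.5234 -0.1656 next [np.float64(41.5), np.float64(42.5), np.float64(41.0), np.float64(40.5), np.float64(43.0)]
```

View pics/lift2.png

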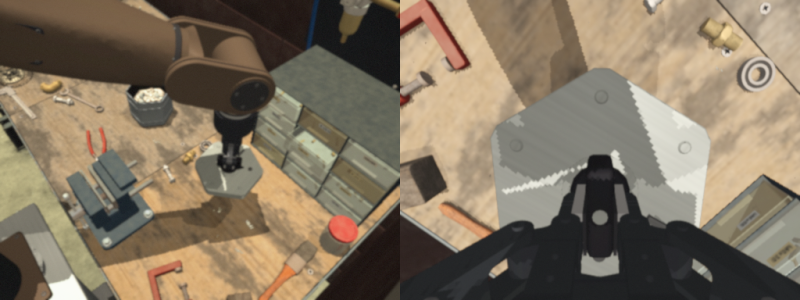

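```bash
cat > fit.py <<'E'
from h import *
from scipy.optimize import least_squares
def fit(p,x,y,r,z,z0,z1,af,a0,hullonly=True):
    v,u=np.nonzero(p['depth']>0);C=cloud(p)
    m=(np.hypot(C[:,0]-x,C[:,1]-y)<r)&(C[:,2]>z0)&(C[:,2]<z1)
    I=np.zeros(p['depth'].shape,np.uint8);I[v[m],u[m]]=255
    I=cv2.morphologyEx(I,cv2.MORPH_CLOSE,np.ones((3,3)))
    cs,_=cv2.findContours(I,cv2.RETR_EXTERNAL,cv2.CHAIN_APPROX_NONE);c=np.vstack([k for k in cs if len(k)>15])[:,0]
    P=np.array([atz(p,k,z)[:2] for k in c]);
    def f(t):
        d=P-t[:2];a=t[2]+np.radians(30)+np.arange(6)*np.pi/3
        return (d@np.array([np.cos(a),np.sin(a)])).max(1)-t[3]/2
    s=least_squares(f,[x,y,np.radians(a0),af],loss='cauchy',f_scale=.0008);e=f(s.x)
    print(p.get('name'),len(P),'c',s.x[:2].round(4),'corner %.2f'%np.degrees(s.x[2]),'AF %.4f'%s.x[3],'inlier',(abs(e)<.002).mean().round(2))
if __name__=='__main__':
    a=cam('scene');fit(a,.574,.231,.08,.105,.09,.12,.122,30)
    b=cam('side');fit(b,.574,.231,.08,.105,.09,.12,.122,30)
    w=cam('wrist');s=ctrl.get_state();print(s['eef_pos'])
    fit(w,.53,-.169,.085,.185,.17,.189,.132,12)
E
python3 fit.py
```

```text
None 138 c [0.5803 0.2351] corner 30.64 AF 0.1227 inlier 0.36
None 198 c [0.5756 0.2354] corner 30.37 AF 0.1237 inlier 0.81
[ 0.52842649 -0.16872728  0.19176353]
None 1070 c [ 0.5248 -0.1679] corner 11.32 AF 0.1274 inlier 0.5
```

```bash
python3 - <<'E'
from fit import *
a=cam('scene');b=cam('side')
for z0 in (.098,.101,.104):
    fit(a,.574,.231,.08,.105,z0,.12,.122,30);fit(b,.574,.231,.08,.105,z0,.12,.122,30)
s=ctrl.get_state();print(s['eef_pos'])
for p in (a,b):fit(p,.529,-.169,.085,.185,.176,.195,.132,12)
E
python3 go.py 0.574 0.232 0.20 151.1
```

```text
None 130 c [0.5697 0.2253] corner 30.64 AF 0.1159 inlier 0.46
None 196 c [0.5747 0.2339] corner 30.08 AF 0.1212 inlier 0.98
None 127 c [0.5723 0.2304] corner 29.88 AF 0.1199 inlier 0.44
None 194 c [0.5747 0.2332] corner 29.70 AF 0.1204 inlier 0.99
None 126 c [0.5704 0.2304] corner 29.39 AF 0.1124 inlier 0.48
None 206 c [0.5748 0.2329] corner 29.95 AF 0.1192 inlier 0.95
[ 0.52898504 -0.169023    0.19284188]
None 296 c [ 0.5245 -0.1699] corner 11.22 AF 0.1314 inlier 0.62
None 183 c [ 0.5295 -0.1596] corner 11.17 AF 0.1309 inlier 0.66
t 7.27 tcp [ 0.529  -0.169   0.1928] toolx 132.15 tilt 0.1426 q6 -1.23 | shift [ 0.2671  0.3025 -0.0068] turn -18.95 F [-0.4  0.9 -5.5]
```

```bash
python3 -m inch '[[1,0.015,0.017,-0.003,-3],[1,0.04,0.044,-0.003,-7],[1,0.065,0.072,-0.003,-11],[1,0.09,0.1,-0.003,-15],[1,0.115,0.128,-0.003,-19]]'; python3 go.py 0.574 0.232 0.20 151.1
```

```text
time: 7.68
eef_pos: [0.5471, 0.0034, 0.197]
tcp_rot: [0.248, 0.969, 0.0, -0.0]
contact_force: [0.3, -0.7, -5.5]
opening: 0.147
finger_force: 69.5
t 7.68 tcp [0.5471 0.0034 0.197 ] toolx 151.30 tilt 0.0076 q6 -1.25 | shift [ 0.0862  0.2134 -0.0029] turn 0.20 F [ 0.3 -0.7 -5.5]
```

```bash
python3 -m inch '[[1,0.014,0.034,-0.003,0.3],[1,0.028,0.07,-0.003,0.3],[1,0.042,0.106,-0.003,0.3],[1,0.056,0.142,-0.003,0.3],[1,0.07,0.175,-0.003,0.3]]'; python3 -m inch '[[1,0.008,0.02,0,0],[1,0.014,0.034,0,0],[1,0.014,0.034,0,0],[1,0.014,0.034,0,0],[1,0.014,0.034,0,0]]'; cat > m.py <<'E'
from fit import *
import sys
x,y,zt=map(float,sys.argv[1:4])
a=cam('scene');b=cam('side');w=cam('wrist')
s=ctrl.get_state();print(s['eef_pos'])
for p in (a,b,w):fit(p,x,y,.085,zt,zt-.009,zt+.01 if p is not w else zt+.003,.132,30)
save(b,sys.argv[4])
print(ctrl.tip_of('release_rib',b)[:1],ctrl.tip_of('locked_stud',b)[:1])
E
python3 m.py .574 .232 .187 over.png;python3 go.py 0.574 0.232 0.20 151
```

```text
time: 8.1
eef_pos: [0.5703, 0.1912, 0.1999]
tcp_rot: [0.251, 0.968, 0.0, -0.0]
contact_force: [1.3, -0.6, -4.3]
opening: 0.149
finger_force: 69.5
time: 8.52
eef_pos: [0.5746, 0.2245, 0.1998]
tcp_rot: [0.252, 0.968, -0.001, -0.0]
contact_force: [-0.0, -0.2, -5.4]
opening: 0.145
finger_force: 69.6
[0.57484592 0.22413996 0.20020445]
None 208 c [0.5708 0.2222] corner 29.86 AF 0.1392 inlier 0.44
None 304 c [0.5741 0.2283] corner 30.49 AF 0.1313 inlier 0.53
None 7218 c [0.5631 0.2263] corner 28.40 AF 0.0973 inlier 0.12
[{'at': [253.1, 265.0], 'score': 0.7}] [{'at': [249.6, 241.8], 'score': 0.58}]
t 8.77 tcp [0.5749 0.2244 0.2004] toolx 150.76 tilt 0.0080 q6 -0.85 | shift [0.0045 0.0062 0.0004] turn -0.24 F [ 0.3 -0.7 -5. ]
```

View pics/over.png

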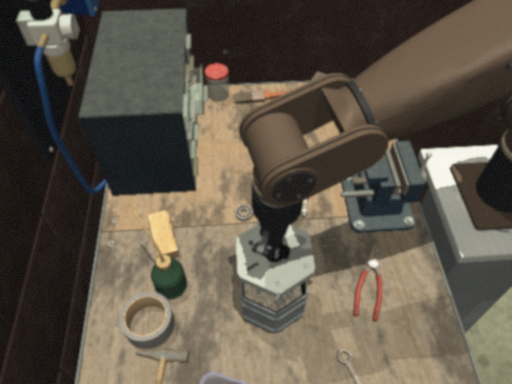

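```bash
python3 go.py 0.5745 0.2308 0.147 151;  python3 -m inch '[[1,0.0034,0.0054,0.01,-0.2],[1,0.0034,0.0054,0.025,-0.2],[1,0.0034,0.0054,0.04,-0.2],[1,0.0034,0.0054,0.05,-0.2],[1,0.0034,0.0054,0.053,-0.2]]';python3 -m inch '[[1,0,0,0,0],[1,0,0,0,0],[1,0,0,0,0]]'; python3 go.py 0.5745 0.2308 0.1237 151
```

```text
t 8.77 tcp [0.5749 0.2244 0.2004] toolx 150.76 tilt 0.0080 q6 -0.85 | shift [0.0035 0.0054 0.0534] turn -0.24 F [ 0.3 -0.7 -5. ]
time: 9.18
eef_pos: [0.5726, 0.2315, 0.144]
tcp_rot: [0.25, 0.968, -0.001, -0.002]
contact_force: [-1.0, -0.6, -5.9]
opening: 0.148
finger_force: 69.5
time: 9.43
eef_pos: [0.5752, 0.232, 0.1485]
tcp_rot: [0.25, 0.968, 0.001, 0.001]
contact_force: [-0.4, -0.4, -5.4]
opening: 0.148
finger_force: 69.5
t 9.43 tcp [0.5752 0.232  0.1485] toolx 151.05 tilt 0.1304 q6 -0.85 | shift [ 0.0001 -0.0015  0.0248] turn 0.05 F [-0.4 -0.4 -5.4]
```

```bash
cat > crop.py <<'E'
from h import *
import sys
a=cam('scene');b=cam('side');L=[]
for p in (a,b):
    c=p['T'];v=c[:3,:3].T@(np.array([.5745,.231,.12])-c[:3,3]);u=p['fx']*v[0]/v[2]+p['cx'];w=p['fy']*v[1]/v[2]+p['cy']
    r=55;u,w=int(u),int(w);I=p['pixels'][max(w-r,0):w+r,u-r:u+r];print(u,w,I.shape);L.append(cv2.resize(I,(400,int(400*I.shape[0]/110)),interpolation=cv2.INTER_CUBIC))
h=min(x.shape[0] for x in L)
cv2.imwrite('pics/'+sys.argv[1],np.hstack([x[:h] for x in L])[...,::-1])
E
python3 crop.py near.png
```

```text
188 109 (110, 110, 3)
272 274 (110, 110, 3)
```

View pics/near.png

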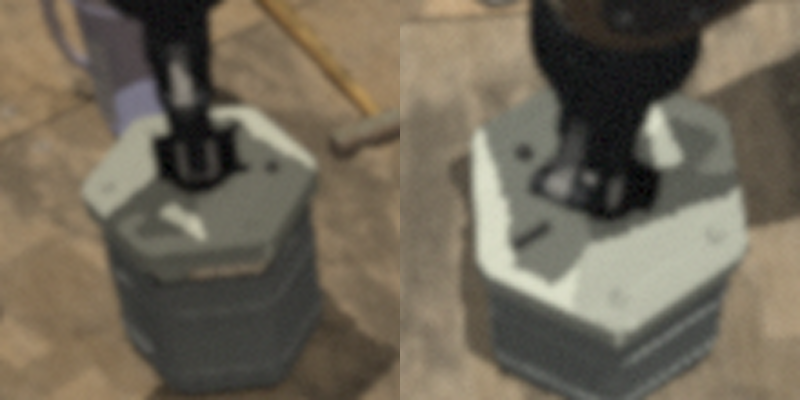

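```bash
python3 -m inch '[[1,-0.0015,-0.0006,0.002,0],[1,-0.0015,-0.0006,0.004,0],[1,-0.0015,-0.0006,0.006,0],[1,-0.0015,-0.0006,0.008,0],[1,-0.0015,-0.0006,0.01,0]]'; python3 -m inch '[[1,0,0,0.002,0],[1,0,0,0.004,0],[1,0,0,0.004,0]]'; python3 go.py 0.576 0.231 0.1237 151
```

```text
time: 9.95
eef_pos: [0.5753, 0.2305, 0.1369]
tcp_rot: [0.25, 0.968, -0.0, -0.0]
contact_force: [-1.3, -0.7, -4.8]
opening: 0.149
finger_force: 69.5
time: 10.2
eef_pos: [0.575, 0.2305, 0.1325]
tcp_rot: [0.25, 0.968, -0.0, -0.001]
contact_force: [0.9, -0.4, -6.4]
opening: 0.145
finger_force: 69.5
t 10.20 tcp [0.575  0.2305 0.1325] toolx 151.05 tilt 0.0692 q6 -0.85 | shift [-0.0006  0.0009  0.0088] turn 0.05 F [ 0.9 -0.4 -6.4]
```

```bash
python3 -m inch '[[1,0,0,0.001,0],[1,0,0,0.002,0],[1,0,0,0.003,0],[1,0,0,0.004,0],[1,0,0,0.004,0]]'; python3 -m inch '[[1,0,0,0.001,0],[1,0,0,0.002,0],[1,0,0,0.003,0],[1,0,0,0.003,0]]'; python3 go.py 0.576 0.231 0.1237 151
```

```text
time: 10.62
eef_pos: [0.5753, 0.2305, 0.129]
tcp_rot: [0.25, 0.968, -0.0, -0.0]
contact_force: [-0.3, -0.1, -4.5]
opening: 0.147
finger_force: 69.5
time: 10.95
eef_pos: [0.5752, 0.2305, 0.126]
tcp_rot: [0.25, 0.968, -0.0, -0.0]
contact_force: [0.6, 0.1, -5.4]
opening: 0.145
finger_force: 69.5
t 10.95 tcp [0.5752 0.2305 0.126 ] toolx 151.05 tilt 0.0301 q6 -0.85 | shift [-0.0004  0.0008  0.0023] turn 0.05 F [ 0.6  0.1 -5.4]
```

```bash
python3 -m inch '[[1,0,0,0.001,0],[1,0,0,0.0015,0],[1,0,0,0.002,0],[1,0,0,0.0025,0],[1,0,0,0.0025,0]]'; python3 -m inch '[[1,0,0,0.0005,0],[1,0,0,0.001,0],[1,0,0,0.001,0]]'; python3 go.py 0.576 0.231 0.1237 151
```

```text
time: 11.37
eef_pos: [0.5757, 0.2307, 0.1243]
tcp_rot: [0.25, 0.968, 0.0, 0.0]
contact_force: [0.2, 0.2, -3.5]
opening: 0.145
finger_force: 69.8
time: 11.62
eef_pos: [0.5758, 0.2307, 0.1238]
tcp_rot: [0.25, 0.968, 0.0, 0.0]
contact_force: [-1.6, -0.7, 1.2]
opening: 0.147
finger_force: 70.5
t 11.62 tcp [0.5758 0.2307 0.1238] toolx 151.05 tilt 0.0449 q6 -0.85 | shift [-0.      0.0004  0.0001] turn 0.05 F [-1.6 -0.7  1.2]
```

```bash
python3 -m inch '[[1,0,0,0.0005,0],[1,0,0,0.001,0],[1,0,0,0.001,0],[1,0,0,0.001,0],[1,0,0,0.001,0]]'; python3 crop.py seated.png
```

```text
time: 12.03
eef_pos: [0.5758, 0.2307, 0.1237]
tcp_rot: [0.25, 0.968, 0.0, 0.0]
contact_force: [-3.4, -1.8, 6.1]
opening: 0.145
finger_force: 71.3
188 109 (110, 110, 3)
272 274 (110, 110, 3)
```

View pics/seated.png

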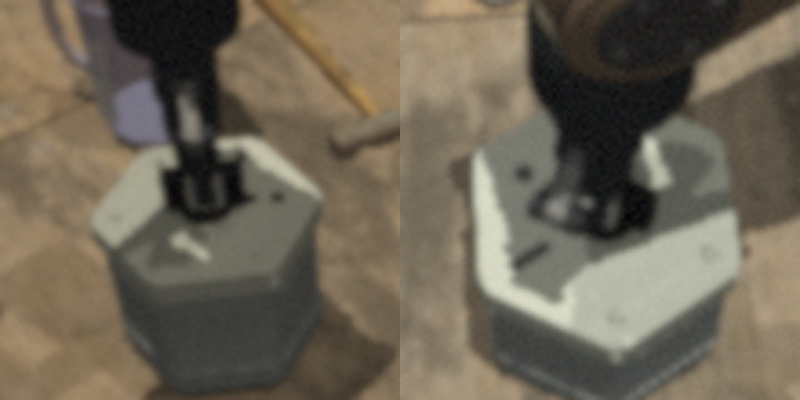

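```bash
python3 -m inch '[[1,0,0,-0.001,-3],[1,0,0,-0.001,-7],[1,0,0,-0.001,-11],[1,0,0,-0.001,-15],[1,0,0,-0.001,-20]]'; python3 -m inch '[[1,0,0,0,-4],[1,0,0,0,-8],[1,0,0,0,-12],[1,0,0,0,-16],[1,0,0,0,-20]]'; python3 -m inch '[[1,0,0,0,-4],[1,0,0,0,-8],[1,0,0,0,-12],[1,0,0,0,-16],[1,0,0,0,-19]]'; python3 -m inch '[[1,0,0,0,0],[1,0,0,0,0],[1,0,0,0,0]]'; python3 go.py 0.576 0.231 0.1237 210.2; python3 w.py wt.png release_rib locked_stud; python3 crop.py turned.png
```

```text
time: 12.55
eef_pos: [0.576, 0.2309, 0.1238]
tcp_rot: [0.076, 0.997, 0.001, 0.001]
contact_force: [-2.0, 0.4, 2.2]
opening: 0.147
finger_force: 70.6
time: 12.97
eef_pos: [0.576, 0.2312, 0.1238]
tcp_rot: [-0.098, 0.995, 0.001, 0.001]
contact_force: [-0.9, 1.1, 1.9]
opening: 0.144
finger_force: 70.6
time: 13.38
eef_pos: [0.5759, 0.2314, 0.1237]
tcp_rot: [-0.26, 0.965, 0.001, 0.001]
contact_force: [-1.9, 1.2, 2.3]
opening: 0.152
finger_force: 70.6
time: 13.63
eef_pos: [0.5759, 0.2314, 0.1237]
tcp_rot: [-0.259, 0.966, 0.001, 0.001]
contact_force: [-1.4, 3.4, 3.8]
opening: 0.148
finger_force: 70.8
t 13.63 tcp [0.5759 0.2314 0.1237] toolx -150.02 tilt 0.1347 q6 -1.88 | shift [ 0.0001 -0.0003  0.    ] turn -0.22 F [-1.4  3.4  3.8]
release_rib 0.91 [261.  329.3] z.105 [0.6213 0.2601] z.044 [0.6614 0.2847] z.0285 [0.6716 0.2909] dep [0.5945 0.2437 0.1457]
locked_stud 0.75 [175.2 293.8] z.105 [0.625  0.2083] z.044 [0.6665 0.2132] z.0285 [0.6771 0.2145] dep [0.5817 0.2031 0.1685]
188 109 (110, 110, 3)
272 274 (110, 110, 3)
```

View pics/wt.png

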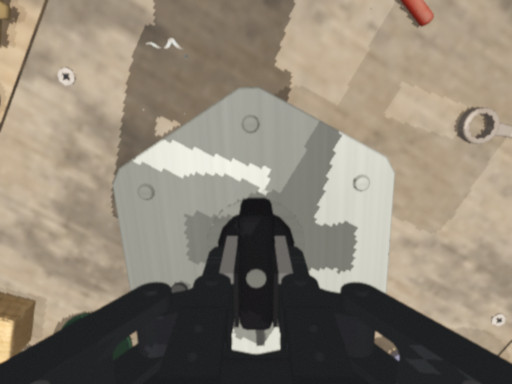

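```bash
python3 - <<'E'
from fit import *
w=cam('wrist')
fit(w,.576,.231,.085,.114,.107,.117,.132,30)
fit(w,.576,.231,.085,.114,.107,.117,.132,28)
c=atz(w,(250.5,123.5),.114);r=atz(w,(261,329.3),.1155);d=r-c;print(c,r,np.degrees(np.arctan2(d[1],d[0])))
b=cam('side');fit(b,.576,.231,.085,.114,.107,.122,.132,30)
E
```

```text
None 1075 c [0.5734 0.2291] corner 32.44 AF 0.1304 inlier 0.49
None 1075 c [0.5734 0.2291] corner 32.44 AF 0.1304 inlier 0.49
[0.52499236 0.19847247 0.114     ] [0.6143112  0.25591672 0.1155    ] 32.74657123550686
None 280 c [0.5755 0.2341] corner 32.40 AF 0.1304 inlier 0.63
```

```bash
python3 -m inch '[[1,0,0,0,-2],[1,0,0,0,-2],[1,0,0,-0.0005,-2],[1,0,0,-0.001,-2],[1,0,0,-0.001,-2]]'; python3 -m inch '[[1,0,0,-0.002,0],[1,0,0,-0.004,0],[1,0,0,-0.006,0],[1,0,0,-0.006,0],[1,0,0,-0.006,0]]'; python3 crop.py up1.png
```

```text
time: 14.4
eef_pos: [0.5758, 0.2306, 0.1238]
tcp_rot: [-0.276, 0.961, 0.0, 0.001]
contact_force: [1.2, 4.2, 1.9]
opening: 0.149
finger_force: 70.6
time: 14.82
eef_pos: [0.5748, 0.2298, 0.1291]
tcp_rot: [-0.276, 0.961, -0.001, -0.001]
contact_force: [-0.2, 0.0, -3.5]
opening: 0.144
finger_force: 69.9
188 109 (110, 110, 3)
272 274 (110, 110, 3)
```

```bash
python3 -m inch '[[1,0,0,-0.003,0],[1,0,0,-0.006,0],[1,0,0,-0.01,0],[1,0,0,-0.014,0],[1,0,0,-0.018,0]]'; python3 -m inch '[[1,0,0,-0.01,0],[1,0,0,-0.02,0],[1,0,0,-0.035,0],[1,0,0,-0.05,0],[1,0,0,-0.06,0]]';python3 -m inch '[[1,0,0,-0.01,0],[1,0,0,-0.016,0],[1,0,0,-0.018,0],[1,0,0,-0.018,0],[1,0,0,-0.018,0]]';python3 -m inch '[[1,0,0,0,0],[1,0,0,0,0],[1,0,0,0,0]]'; python3 crop.py up2.png
```

```text
time: 15.33
eef_pos: [0.5756, 0.2306, 0.1485]
tcp_rot: [-0.276, 0.961, -0.0, 0.0]
contact_force: [-0.4, -0.0, -3.3]
opening: 0.149
finger_force: 69.9
time: 15.75
eef_pos: [0.5763, 0.2308, 0.2108]
tcp_rot: [-0.276, 0.961, -0.0, 0.002]
contact_force: [0.3, 0.3, -2.0]
opening: 0.148
finger_force: 69.9
time: 16.17
eef_pos: [0.575, 0.2305, 0.225]
tcp_rot: [-0.276, 0.961, 0.0, -0.001]
contact_force: [-0.2, -0.1, -4.1]
opening: 0.146
finger_force: 69.9
time: 16.42
eef_pos: [0.5751, 0.2305, 0.2249]
tcp_rot: [-0.276, 0.961, 0.0, -0.001]
contact_force: [-0.5, 0.2, -3.9]
opening: 0.145
finger_force: 69.9
188 109 (110, 110, 3)
272 274 (110, 110, 3)
```

View pics/up2.png

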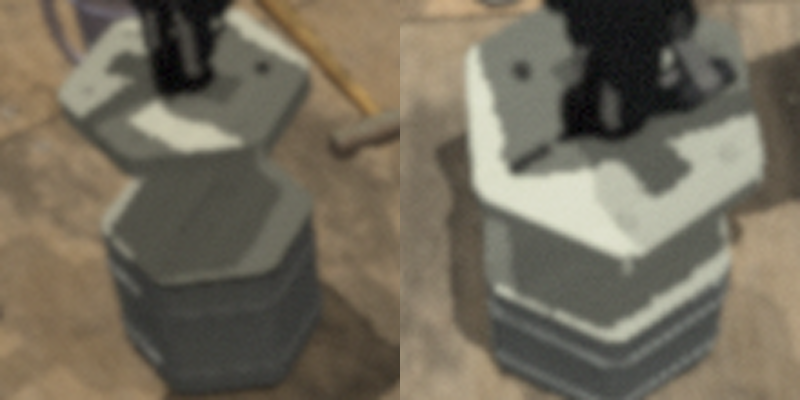

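The picture shows the cover hanging level in the gripper above the drum. The inner lid is seated flat on the rim, its flange filling the hexagon at about (205,230) in the left half. The pointer stands at the rib, so I'm handing in.

```bash
python3 -c "
from plant import ctrl
print(ctrl.sign_off())"
```

```text
the job is handed in; nothing more can be done
None
```

The job is handed in: the lid set was seated while still locked, the knob was turned to the release rib, and the cover was lifted off alone and is held level about 10 cm above the drum, with the inner lid still seated on the rim; the sign-off gave no verdict.

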